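# Find the socket that fits the nut

## Robot

A 7-joint arm with a two-finger parallel gripper is mounted at the origin on a cart in front of the work surface, level with it; the furniture and walls round the work are solid. World frame = base frame: x ahead of the robot, y to its left, z up, the work surface at z = 0. Lengths are in mm, angles in rad, forces in N, time in s.
With the tool pointing down it reaches from about 400 to 875 mm from the base axis. Payload 4.4 kg.
Tool frame: the origin (TCP) lies at the very end of the fingers, on their centre line; the grasp point (between the pads) lies 19 mm behind it; z points along the fingers, y is the line along which they close (so a half turn about z gives the same grasp; the last joint's range is limited). The gripper opens to 85 mm and grips with 20 to 120 N. Pads are 22 mm wide; open, the fingers measure 114 mm over their backs; the gripper's body (76 mm by 85 mm) begins 54 mm behind the grasp point. The pads swing forward as they close: fully open they stand 13 mm farther back than shut.
Start: joints at [1.078, 0.628, 0.038, 1.517, -0.027, 0.996, -0.02], TCP at [269.102, -591.694, 231.313] pointing down, gripper open.
Joint ranges: [-3.06, 3.06], [-0.37, 2.12], [-1.25, 1.32], [0.18, 2.47], [-1.1, 4.24], [0.23, 1.98], [-2.94, 2.94]. Speed limits (rad/s): [2.57, 2.57, 3.14, 3.14, 3.14, 3.14, 3.14].

## Interface

Orientations are given as [roll, pitch, yaw] about the fixed x, y, z axes, in that order (R = Rz(yaw) Ry(pitch) Rx(roll)).
In Python, from cell import sensors, get_image, camera_params, order gives the robot as it stands.
- The arm moves only by the shell command python3 -m inch 'ROWS' [OPENING]. ROWS is JSON, a list that holds one entry, the list of rows, each a list of 4 numbers: the shift along the tool's x, y, z in cm, then the turn about the tool's z in degrees. A call has 1 to 8 rows; each row is the pose to reach, as a shift and turn from the pose commanded when the call began, along the tool's axes at that moment; what a row does not reach only later rows make up. A row lasts 1/12 s, in which the tool goes at most 41.7 mm and 7.16 degrees, less where a joint would pass 70% of its speed; a pose out of reach is approached as far as the arm can. A call with a gripper value outside its range is refused whole. OPENING is the finger opening in cm, from 0 to 8.54, set as the call begins (- or left out, the last holds). The fingers move at their own pace and stop on an object; the grip force is fixed at half the most. Time passes only in rows, so rows that repeat a pose let the fingers close. It gives the time, the measured TCP pose, the force, the opening and the grip force at its end, in the units of the state.
- sensors.read_state(): the state, without advancing time (a new reading comes with each control period).
- get_image(name): name is "scene" or "top" or "wrist"; returns the picture (480x640x3 uint8, blue, green, red); there is no depth.
- camera_params(name): a dict with "mtx" (3x3 intrinsics, pixels), "D" ([k1, k2, p1, p2, k3] as OpenCV has them; the pictures are not rectified), "rvec" (rotation vector, rad) and "tvec" (3), from world to camera coordinates, as OpenCV has them. Camera axes: x right, y down, z forward; pixel columns grow to the right and rows downward; lengths in mm; the calibration is good to about 2 mm. A picture is of the moment at which its call begins: read the wrist's pose just before it. camera_params takes no time and is no camera call; for the wrist camera it gives the pose at the moment of the call.
- order.finish_job(): hands the job in; it is judged then, once.
The state is a dict: "clock": time; "qpos": joint angles; "qd": joint speeds; "tau": joint torques, N m; "eef_pos": TCP position; "tool_rot": TCP orientation; "force": force on the tool from outside, world axes, zero at the start; "torque": the same for the moment, N m; "width": finger opening in mm; "gripper_force": force on a finger pad.
Only numpy, scipy, OpenCV 4.12 (cv2) and the standard library are available. Lean on these libraries where they do the work, as an engineer would, in place of code of your own. Each camera call takes 0.05 s, during which the arm holds its last target. There are 200 camera calls.

## Task

First put the broken socket, the one whose square adapter has snapped off, into the red reject bin. Then try the two whole sockets on the brass nut of the blue flange, without forcing them: one is too small and must finally stand upright in the black tray, and the one that fits is to be seated fully down on the nut. Finish while still gripping it there, and leave the other things on the bench where they are.

Things in the scene. Friction and masses are not known exactly. Their poses are not given: they have to be found in the camera images.
- nut_seat (a point): Seat for a socket's mouth: centre of the washer's top face under the brass nut, 20 mm above the bench, on the nut's axis (z up). x is square to a pair of the nut's flats. A socket matches the nut when its x is a multiple of 60 degrees from this x (10 degrees error allowed). Fully seated, its mouth rests here and its grip point is 64 mm above.
- flange: Fixed blue plate 100 x 100 mm carrying the nut; origin under its middle, axes as nut_seat. Nut: 30 mm across flats; hexagon to 16 mm above the washer, bevelled top to 18 mm, 18 mm thick stud to 22 mm. One whole socket (a or b) goes over it with 1.5 mm clearance on each flat (lead-in 2 mm); the other is too small and stops on top, its mouth at least 12 mm above the washer.
- socket_a_grip (a point): Whole steel socket, mouth down, upright in the tray: round body 44 mm diameter, 40 mm high, on it a square adapter 16 x 16 mm, 40 mm high; 0.16 kg. Point: on its axis at the height to grip the adapter, 64 mm above the mouth. z up; x, y square to the adapter's faces; x also square to a pair of flats of the six-sided hole (27 mm deep) in the mouth. socket_a and socket_b look alike outside; their hole sizes differ, unseen.
- socket_b_grip (a point): Whole steel socket, mouth down, upright in the tray: round body 44 mm diameter, 40 mm high, on it a square adapter 16 x 16 mm, 40 mm high; 0.16 kg. Point: on its axis at the height to grip the adapter, 64 mm above the mouth. z up; x, y square to the adapter's faces; x also square to a pair of flats of the six-sided hole (27 mm deep) in the mouth. socket_a and socket_b look alike outside; their hole sizes differ, unseen.
- socket_c_grip (a point): The broken socket: the same steel body, 44 mm diameter and 40 mm high, mouth down, but its square adapter has snapped off to a jagged stub about 8 mm high; 0.16 kg. Starts upright in the tray; grip it across its round body. This point lies on its axis 26 mm above its mouth, z up.
- tray: Fixed black open tray 168 x 253 mm (x, y), rim 19 mm high, flat floor 2 mm thick. Origin: centre of its underside; x along the short sides, y along the long ones, z up. The three sockets start in it in a triangle, in any order: two at x = -38, y = -60 and 60 mm, one at x = 38, y = 0 mm, each within 8 mm.
- reject_bin: Fixed red open stacking bin, 190 x 128 mm (x, y), 92 mm high, with a lower front (35 mm) at its -x end. Origin: centre of its underside; z up. Inside it is about 98 mm wide (y) and 160 mm long; floor 7 mm above the bench.
- cutters_mid (a point): Side cutters with orange handles lying flat, 50 x 118 x 12 mm; middle, half-way up. To be left alone.
- marker: Black and white marker pen lying flat, 17 x 135 x 16 mm; origin under its middle. To be left alone.
- red_driver: Red screwdriver lying flat, 19 x 166 x 19 mm; origin under its middle. To be left alone.
- blue_pot: White parts pot with blue lid, 36 mm diameter, 39 mm high; origin under its middle. To be left alone.
- black_tape: Roll of black tape lying flat, 64 mm diameter, 19 mm high; origin under its middle. To be left alone.
- glue_tube: White tube lying flat, 36 x 126 x 25 mm; origin under its middle. To be left alone.

How it is judged (in metres and radians):
On the way, in this order (a step that is already met when the one before it is completed fails the run):
1. the broken socket lies released in the red bin (x of socket_c_grip in the frame of reject_bin between -0.085 and 0.085 m and y of socket_c_grip in the frame of reject_bin between -0.055 and 0.055 m and z of socket_c_grip in the frame of reject_bin below 0.055 m and contact force between the fingers and socket_c below 0.1 N and linear speed of socket_c below 0.02 m/s), for 0.2 s.
2. the socket that fits is fully down on the nut and gripped (((z of socket_a_grip in the frame of nut_seat between 0.06 and 0.067 m and horizontal distance between socket_a_grip and nut_seat below 0.003 m and angle between socket_a_grip's own z axis and vertical below 0.06 rad and contact force between the fingers and socket_a above 2 N and linear speed of socket_a below 0.01 m/s) or (z of socket_b_grip in the frame of nut_seat between 0.06 and 0.067 m and horizontal distance between socket_b_grip and nut_seat below 0.003 m and angle between socket_b_grip's own z axis and vertical below 0.06 rad and contact force between the fingers and socket_b above 2 N and linear speed of socket_b below 0.01 m/s))), for 0.2 s.
At the end, for the whole second after the job is handed in: Fitting socket seated (within 3 mm of washer and of axis, 0.06 rad of upright) and still gripped with 2 N or more; the other whole socket upright (0.08 rad) on the tray floor, not touched; the broken one let go in the red bin (all of step 1 and (((z of socket_a_grip in the frame of nut_seat between 0.06 and 0.067 m and horizontal distance between socket_a_grip and nut_seat below 0.003 m and angle between socket_a_grip's own z axis and vertical below 0.06 rad and contact force between the fingers and socket_a above 2 N and linear speed of socket_a below 0.01 m/s) and (x of socket_b_grip in the frame of tray between -0.08 and 0.08 m and y of socket_b_grip in the frame of tray between -0.123 and 0.123 m and z of socket_b_grip in the frame of tray between 0.061 and 0.071 m and angle between socket_b_grip's own z axis and vertical below 0.08 rad and contact force between the fingers and socket_b below 0.1 N)) or ((z of socket_b_grip in the frame of nut_seat between 0.06 and 0.067 m and horizontal distance between socket_b_grip and nut_seat below 0.003 m and angle between socket_b_grip's own z axis and vertical below 0.06 rad and contact force between the fingers and socket_b above 2 N and linear speed of socket_b below 0.01 m/s) and (x of socket_a_grip in the frame of tray between -0.08 and 0.08 m and y of socket_a_grip in the frame of tray between -0.123 and 0.123 m and z of socket_a_grip in the frame of tray between 0.061 and 0.071 m and angle between socket_a_grip's own z axis and vertical below 0.08 rad and contact force between the fingers and socket_a below 0.1 N)))); the arm keeps its last pose, push and grip.
It fails at once if a socket was forced onto the nut with more than 60 N (contact force between any of socket_a, socket_b and flange above 60 N).
It fails at once if a bystander (side cutters, marker, screwdriver, pot, tape, tube) was pushed more than 20 mm (distance of any of cutters_mid, marker, red_driver, blue_pot, black_tape, glue_tube from where it was at the start of the episode above 0.02 m).
It also fails if it takes over 72 s, if anything falls off the work surface, if the arm or the gripper's body presses on something with over 40 N, if the wrist force passes 120 N, or if a joint passes its speed limit or range.

## Working session

There is one attempt and no reset: what is moved stays moved. The work goes in short steps, Python scripts to look and compute and a shell command to move; the robot and the scene stay as the last step left them, time stands still between calls to the robot, and variables do not carry over. Pictures are saved under pics/ and viewed, at most 10 in all, crops included, and the job is handed in when it is done.

```bash
ls; mkdir -p pics; python3 - <<'E'
from cell import sensors,get_image,camera_params
import cv2,numpy as np
s=sensors.read_state()
print({k:np.round(v,3).tolist() for k,v in s.items()})
for n in ("scene","top"):
    cv2.imwrite(f"pics/{n}0.png",get_image(n)); p=camera_params(n)
    R=cv2.Rodrigues(np.array(p["rvec"],float))[0]; print(n,(-R.T@np.array(p["tvec"]).ravel()).round(),R.round(2).tolist(),np.array(p["mtx"]).round().tolist())
E
```

```text
pics
{'clock': 0.0, 'qpos': [1.078, 0.629, 0.038, 1.518, -0.027, 0.996, -0.02], 'qd': [0.0, 0.0, -0.0, -0.001, -0.0, 0.0, 0.002], 'tau': [-0.0, -56.341, 1.226, -19.345, 0.011, 0.01, 0.0], 'eef_pos': [268.834, -591.113, 230.375], 'tool_rot': [-3.14, 0.0, 0.427], 'force': [0.733, -0.122, 0.808], 'torque': [-0.03, -0.015, -0.013], 'gripper_force': 0.0, 'width': 85.157}
scene [ 209.  705. 1049.] [[-0.89, -0.46, 0.01], [-0.36, 0.68, -0.64], [0.29, -0.57, -0.77]] [[527.0, 0.0, 311.0], [0.0, 527.0, 237.0], [0.0, 0.0, 1.0]]
top [ 293.  -34. 1498.] [[0.03, -1.0, 0.0], [-0.98, -0.03, -0.21], [0.21, 0.0, -0.98]] [[487.0, 0.0, 319.0], [0.0, 487.0, 237.0], [0.0, 0.0, 1.0]]
```

View pics/top0.png

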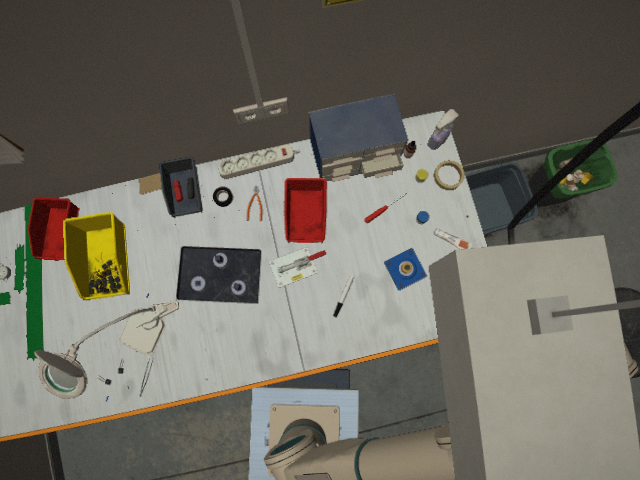

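View pics/scene0.png

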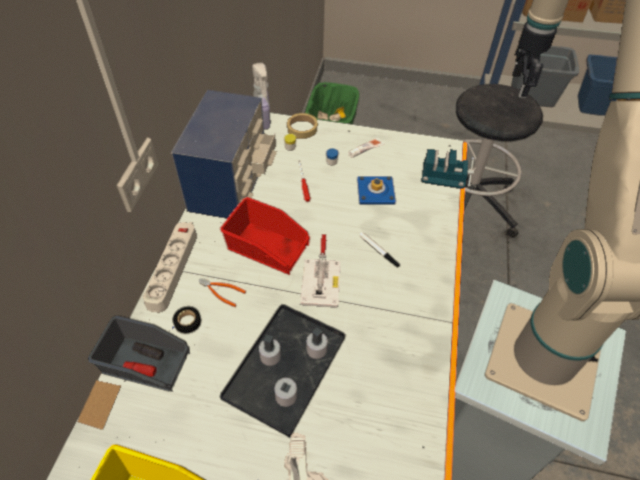

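The top view shows the tray at about (219,275) with sockets at (198,283), (211,257) and (238,287). It also shows the red bin at (306,210) and the flange at (405,268). Next I'll zoom in to find the broken socket and compute positions.

```bash
cat > h.py <<'E'
import cv2,numpy as np
from cell import sensors,get_image,camera_params
def pix2w(name,uv,z,p=None):
    """pixels -> world points on plane(s) z"""
    p=p or camera_params(name); K=np.array(p["mtx"],float); D=np.array(p["D"],float)
    R=cv2.Rodrigues(np.array(p["rvec"],float))[0]; c=-R.T@np.array(p["tvec"],float).ravel()
    n=cv2.undistortPoints(np.array(uv,float).reshape(-1,1,2),K,D).reshape(-1,2)
    d=np.c_[n,np.ones(len(n))]@R
    return c+d*((np.broadcast_to(z,len(n))-c[2])/d[:,2])[:,None]
def w2pix(name,P,p=None):
    p=p or camera_params(name)
    return cv2.projectPoints(np.array(P,float).reshape(-1,1,3),np.array(p["rvec"],float),np.array(p["tvec"],float),np.array(p["mtx"],float),np.array(p["D"],float))[0].reshape(-1,2)
def to_tool(P,yaw=None):
    """shift in tool axes (cm) from the present TCP to world P; and present pose"""
    from scipy.spatial.transform import Rotation as Ro
    s=sensors.read_state(); R=Ro.from_euler('xyz',s["tool_rot"]).as_matrix()
    return (R.T@(np.array(P)-s["eef_pos"])/10).round(2), s
E
python3 - <<'E'
from h import *
t=cv2.imread("pics/top0.png");s=cv2.imread("pics/scene0.png")
a=cv2.resize(t[235:315,165:275],None,fx=3.6,fy=3.6,interpolation=2); b=cv2.resize(s[300:440,215:350],None,fx=2.9,fy=2.9,interpolation=2)
h=max(a.shape[0],b.shape[0]); f=lambda i:np.vstack([i,np.zeros((h-i.shape[0],i.shape[1],3),np.uint8)])
o=np.hstack([f(a),f(b)]);print(o.shape);cv2.imwrite("pics/z.png",o)
P=lambda n,uv,z:print(n,pix2w(n,uv,z).round().tolist())
P("top",[(198,283),(211,257),(238,287)],40)
P("top",[(182,246),(260,249),(258,302),(178,299)],19)
P("top",[(287,178),(327,178),(324,242),(284,241)],92)
P("top",[(385,262),(411,248),(426,274),(400,290)],12)
P("scene",[(360,178),(393,178),(395,203),(359,203)],12)
P("scene",[(286,385)],48)
P("scene",[(422,185),(468,188),(467,165),(425,150)],0)
P("scene",[(335,268),(338,303),(302,302)],0)
E
```

```text
(406, 788, 3)
top [[449.0, 334.0, 40.0], [530.0, 300.0, 40.0], [441.0, 211.0, 40.0]]
top [[565.0, 399.0, 19.0], [563.0, 154.0, 19.0], [400.0, 151.0, 19.0], [400.0, 398.0, 19.0]]
top [[771.0, 74.0, 92.0], [774.0, -47.0, 92.0], [576.0, -43.0, 92.0], [576.0, 75.0, 92.0]]
top [[535.0, -234.0, 12.0], [581.0, -316.0, 12.0], [500.0, -362.0, 12.0], [449.0, -281.0, 12.0]]
scene [[574.0, -318.0, 12.0], [491.0, -361.0, 12.0], [450.0, -274.0, 12.0], [537.0, -228.0, 12.0]]
scene [[450.0, 329.0, 48.0]]
scene [[412.0, -385.0, 0.0], [294.0, -434.0, 0.0], [324.0, -525.0, 0.0], [455.0, -530.0, 0.0]]
scene [[503.0, -10.0, 0.0], [452.0, 78.0, 0.0], [528.0, 115.0, 0.0]]
```

View pics/z.png

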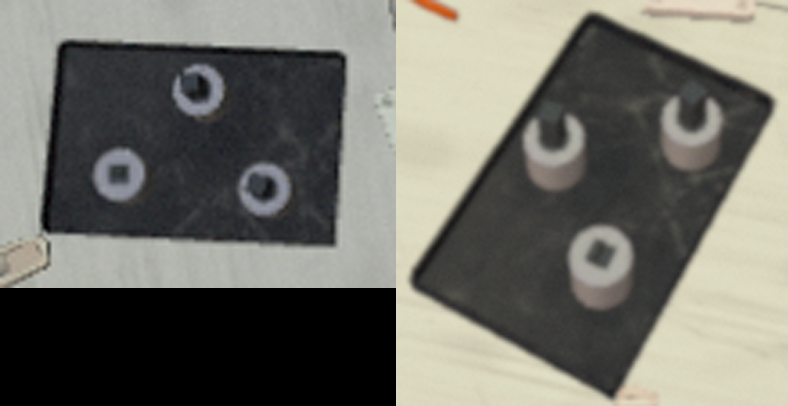

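The broken socket is the tray one nearest (449,334). It has a short stub at left in the top crop and at the bottom in the scene crop, and the other two have tall adapters. I'll pass over the flange first for a close look.

```bash
python3 -m inch '[[[2,-1,-0.5,3],[5,-2.4,-1,8],[9,-4.3,-2,14],[13,-6.2,-3,20],[17,-8.2,-4,24.5],[21,-10.1,-4,24.5],[25,-12,-4,24.5],[29,-13.9,-4,24.5]]]'; python3 - <<'E'
from h import *
print(to_tool([515,-297,270]))
# lamp/gooseneck end: ray consistency
for z in (0,50,100,150,200,300): print(z,pix2w("top",[(176,308)],z).round()[0][:2],pix2w("scene",[(298,440)],z).round()[0][:2])
E
```

```text
clock: 0.77
eef_pos: [464.1, -358.0, 271.4]
tool_rot: [3.142, -0.0, -0.001]
force: [0.0, -0.8, 0.1]
width: 85.4
gripper_force: 0.0
(array([ 5.08, -6.1 ,  0.14]), {'clock': 0.7667, 'qpos': array([ 0.512833  ,  0.49657911,  0.14855548,  1.65485779, -0.08409116,
        0.99629498, -0.88226208]), 'qd': array([-0.8238493 ,  0.01501045, -0.04527161, -0.02020861,  0.02482088,
        0.0015543 , -0.86824235]), 'tau': array([ 4.19805765e+00, -5.04834616e+01,  2.32686013e+00, -1.85478938e+01,
       -8.68717558e-03,  2.01061880e-01,  9.11636688e-01]), 'eef_pos': array([ 464.1058838 , -358.00007337,  271.39246192]), 'tool_rot': array([ 3.14152650e+00, -7.73439088e-05, -8.94447360e-04]), 'force': array([ 0.04944759, -0.83307122,  0.10983527]), 'torque': array([-0.07452586, -0.03882165, -0.03984743]), 'gripper_force': 0.0, 'width': 85.44059434119607})
0 [374. 407.] [386. 398.]
50 [371. 392.] [378. 413.]
100 [368. 378.] [369. 428.]
150 [365. 363.] [361. 442.]
200 [363. 348.] [353. 457.]
300 [357. 319.] [336. 486.]
```

```bash
python3 -m inch '[[[2.5,-3,0,0],[3.5,-4.4,0,0],[4,-4.8,0,0],[4,-4.8,0,0],[4,-4.8,0,0]]]'; python3 - <<'E'
from h import *
import pickle
p=camera_params("wrist"); im=get_image("wrist"); cv2.imwrite("pics/w1.png",im); pickle.dump(p,open("w1.pkl","wb"))
R=cv2.Rodrigues(np.array(p["rvec"],float))[0]; print((-R.T@np.array(p["tvec"]).ravel()).round(),R.round(2).tolist())
E
```

```text
clock: 1.18
eef_pos: [502.1, -313.3, 271.0]
tool_rot: [3.141, 0.001, -0.002]
force: [-0.8, -0.5, 0.1]
width: 85.1
gripper_force: 0.0
[ 576. -314.  414.] [[-0.0, -1.0, 0.0], [-0.96, 0.0, 0.29], [-0.29, -0.0, -0.96]]
```

View pics/w1.png

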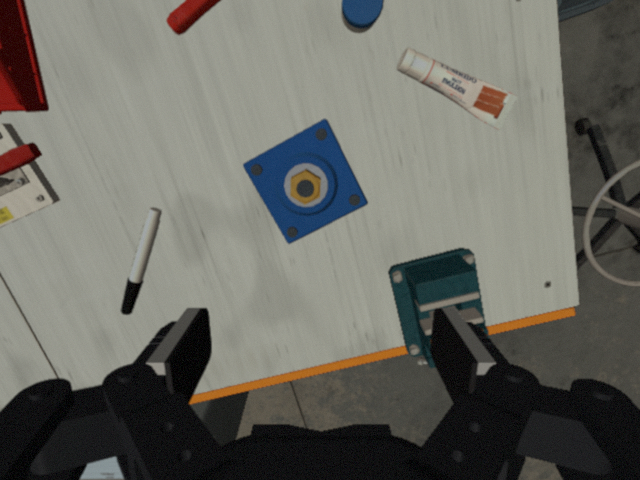

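The wrist view shows the flange (corners about (327,119), (368,202), (291,243), (244,164)) with the brass nut at about (305,187). The teal vise is at (440,300) and the marker at (143,260).

```bash
cat > flange.py <<'E'
from h import *
import pickle
def blob(m):
    n,l,s,c=cv2.connectedComponentsWithStats(m); i=1+np.argmax(s[1:,4]); return (l==i).astype(np.uint8)
def measure(im,p,roi):
    x0,y0,x1,y1=roi; M=np.zeros(im.shape[:2],np.uint8); M[y0:y1,x0:x1]=1
    h=cv2.cvtColor(im,cv2.COLOR_BGR2HSV)
    b=blob(cv2.inRange(h,(100,120,40),(125,255,255))//255*M); y=blob(cv2.inRange(h,(12,90,60),(32,255,255))//255*M)
    hull=lambda m:cv2.convexHull(cv2.findContours(m,0,1)[0][0]) if 0 else cv2.convexHull(np.vstack(cv2.findContours(m,0,1)[0]))[:,0].astype(float)
    for z in (10,12,14):
        r=cv2.minAreaRect(pix2w("wrist",hull(b),z,p)[:,:2].astype(np.float32)); print("plate",z,np.round(r[0],1),np.round(r[1],1),round(r[2],1))
    W=pix2w("wrist",hull(y),36,p)[:,:2].astype(np.float32)
    print("nut", np.round(cv2.minEnclosingCircle(W)[0],1),round(cv2.minEnclosingCircle(W)[1],1))
    # hexagon orientation: support width vs angle
    a=np.arange(0,60,1.); w=[sum(np.ptp(W@[np.cos(t),np.sin(t)]) for t in np.radians([k,k+60,k+120]))/3 for k in a]
    print("flats normal at",a[np.argmin(w)],"width",min(w),"max",max(w))
    cs=[ (np.ptp(W@u)/2+np.min(W@u)) for u in ([1,0],[0,1])]; print("mid",np.round(cs,1))
E
python3 - <<'E'
from flange import *
measure(cv2.imread("pics/w1.png"),pickle.load(open("w1.pkl","rb")),(230,100,385,260))
s=sensors.read_state();print(s["eef_pos"],s["clock"],s["qd"].round(3))
E
```

```text
plate 10 [ 517.8 -298.3] [98.  98.4] 27.7
plate 12 [ 518.1 -298.4] [97.5 97.9] 27.7
plate 14 [ 518.4 -298.5] [97.  97.4] 27.7
nut [ 518.6 -298.7] 16.7
flats normal at 28.0 width 29.782391708779375 max 33.19029127125998
mid [ 518.6 -298.4]
[ 501.53663858 -314.03893655  271.09457895] 1.2333 [ 0.015 -0.003  0.005  0.    -0.004 -0.001 -0.003]
```

The nut is at (518.5,-298.5), with its flats' normal at 28° mod 60. Next I'll go to the broken socket.

```bash
python3 -m inch '[[[0,-2,0,0],[-0.2,-5,0,0],[-0.5,-9,0,0],[-0.8,-13,0,0],[-1,-17,0,0],[-1.3,-21,0,0],[-1.6,-25,0,0],[-2,-29,0,0]]]'; python3 -m inch '[[[-0.3,-4,0,0],[-0.6,-8,0,0],[-1,-12,0,0],[-1.5,-16,0,0],[-2,-20,0,0],[-2.5,-24,0,0],[-3,-28,0,0],[-3.5,-31,0,0]]]';python3 -m inch '[[[0,-1,0,0],[0,-1,0,0],[0,-1,0,0],[0,-1,0,0]]]'; python3 - <<'E'
from h import *
import pickle
p=camera_params("wrist"); im=get_image("wrist"); cv2.imwrite("pics/w2.png",im); pickle.dump(p,open("w2.pkl","wb"))
s=sensors.read_state();print(s["eef_pos"],s["clock"],s["qpos"].round(2))
E
```

```text
clock: 1.9
eef_pos: [482.9, -22.7, 271.5]
tool_rot: [3.141, -0.001, -0.006]
force: [1.1, -0.7, -0.4]
width: 85.6
gripper_force: 0.0
clock: 2.57
eef_pos: [449.2, 289.6, 271.4]
tool_rot: [-3.141, -0.001, -0.002]
force: [0.3, 0.1, -0.4]
width: 85.2
gripper_force: 0.0
clock: 2.9
eef_pos: [449.9, 294.9, 271.2]
tool_rot: [3.14, -0.0, -0.005]
force: [-0.2, -0.6, 0.1]
width: 85.4
gripper_force: 0.0
[449.83449854 295.04154594 271.28857265] 2.95 [-0.65  0.42  0.02  1.78 -0.01  0.94 -2.2 ]
```

View pics/w2.png

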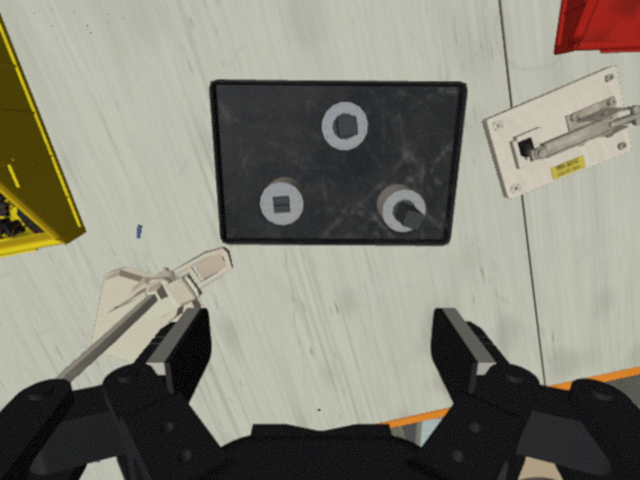

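The wrist view shows the broken socket with its flat stub at (281,203). The whole sockets are at (345,126) and (404,210).

```bash
cat > sock.py <<'E'
from h import *
def rings(im,p,roi,thr=125,amin=200):
    x0,y0,x1,y1=roi; g=cv2.cvtColor(im,cv2.COLOR_BGR2GRAY); m=np.zeros_like(g); m[y0:y1,x0:x1]=(g[y0:y1,x0:x1]>thr)
    n,l,s,c=cv2.connectedComponentsWithStats(m)
    for i in range(1,n):
        if s[i,4]<amin: continue
        W=pix2w("wrist",np.argwhere(l==i)[:,::-1],42,p)[:,:2].astype(np.float32)
        (cx,cy),r=cv2.minEnclosingCircle(W); print("ring px",c[i].round(),"world",round(cx,1),round(cy,1),"r",round(r,1))
E
python3 - <<'E'
from sock import *
import pickle
im=cv2.imread("pics/w2.png");p=pickle.load(open("w2.pkl","rb"))
for t in (110,130,145): rings(im,p,(222,92,455,236),t)
print(pix2w("wrist",[(211,83),(466,83),(449,244),(224,243)],19,p).round())
E
```

```text
ring px [344. 125.] world 524.8 270.9 r 21.6
ring px [281. 203.] world 451.4 333.4 r 21.9
ring px [400. 207.] world 443.4 210.6 r 21.9
ring px [344. 125.] world 524.8 271.1 r 21.2
ring px [281. 203.] world 451.2 333.4 r 21.2
ring px [400. 207.] world 443.4 210.5 r 21.2
ring px [343. 126.] world 524.7 271.0 r 20.7
ring px [281. 203.] world 451.3 333.4 r 20.5
ring px [399. 207.] world 443.2 210.5 r 20.6
[[565. 399.  19.]
 [564. 152.  19.]
 [400. 153.  19.]
 [403. 400.  19.]]
```

```bash
python3 -m inch '[[[0.1,-2,1,0],[0.15,-3.84,4,0],[0.15,-3.84,8,0],[0.15,-3.84,12,0],[0.15,-3.84,16,0],[0.15,-3.84,19,0],[0.15,-3.84,21,0],[0.15,-3.84,22,0]]]'; python3 -m inch '[[[0,0,1.2,0],[0,0,2.6,0],[0,0,3.7,0],[0,0,3.9,0],[0,0,3.9,0],[0,0,3.9,0]]]'; python3 -m inch '[[[0,0,0,0],[0,0,0,0],[0,0,0,0],[0,0,0,0],[0,0,0,0],[0,0,0,0],[0,0,0,0],[0,0,0,0]]]' 3.5
```

```text
clock: 3.62
eef_pos: [449.8, 333.3, 48.6]
tool_rot: [3.138, 0.003, -0.004]
force: [-0.4, -0.1, 0.5]
width: 85.4
gripper_force: 0.0
clock: 4.12
eef_pos: [450.9, 336.8, 13.0]
tool_rot: [-3.141, -0.001, -0.001]
force: [-0.6, -0.2, 0.4]
width: 85.5
gripper_force: 0.0
clock: 4.78
eef_pos: [450.5, 336.6, 13.2]
tool_rot: [-3.141, -0.001, -0.001]
force: [-0.9, -1.1, 6.7]
width: 42.7
gripper_force: 60.0
```

```bash
python3 -m inch '[[[0,0,-0.5,0],[0,0,-2,0],[0,0,-5,0],[0,0,-9,0],[0,0,-13,0],[0.5,0.5,-17,-3],[1.5,2.5,-20,-8],[3.3,5,-21,-14]]]'; python3 - <<'E'
from h import *
print(to_tool([675,14,220])[0],sensors.read_state()["width"])
E
```

```text
clock: 5.45
eef_pos: [483.4, 290.2, 227.7]
tool_rot: [-3.137, -0.007, 0.254]
force: [0.5, 0.1, -1.4]
width: 42.6
gripper_force: 61.3
[11.6  31.55  0.72] 42.589338166952295
```

```bash
python3 -m inch '[[[1.1,3,0,-6],[2.2,6.2,0,-13],[3.4,9.5,0,-20],[4.5,12.5,0,-27],[5.7,16,0,-34],[6.8,19,0,-41],[8,22,0,-48],[9,25,0,-55]]]';python3 - <<'E'
from h import *
print(to_tool([675,14,220])[0],sensors.read_state()["tool_rot"])
E
```

```text
clock: 6.12
eef_pos: [631.4, 63.9, 222.3]
tool_rot: [-3.142, 0.0, 1.209]
force: [0.5, 0.2, -1.5]
width: 42.9
gripper_force: 61.2
[-3.12  5.84  0.23] [-3.14152384e+00  1.93943006e-04  1.20903626e+00]
```

```bash
python3 -m inch '[[[-1,2.5,0,-6],[-2,4,0,-13],[-2.9,5.2,0,-20],[-2.9,5.2,0,-20.7],[-2.9,5.2,0,-20.7],[-2.9,5.2,0,-20.7]]]';python3 - <<'E'
from h import *
import pickle
p=camera_params("wrist"); im=get_image("wrist"); cv2.imwrite("pics/w3.png",im)
print(to_tool([675,14,22])[0],sensors.read_state()["tool_rot"])
E
```

```text
clock: 6.62
eef_pos: [667.9, 21.4, 222.2]
tool_rot: [-3.14, -0.001, 1.563]
force: [-0.6, 0.8, -1.3]
width: 42.8
gripper_force: 61.2
[-0.81  0.72 20.04] [-3.14080328e+00 -1.00316428e-03  1.56456421e+00]
```

View pics/w3.png

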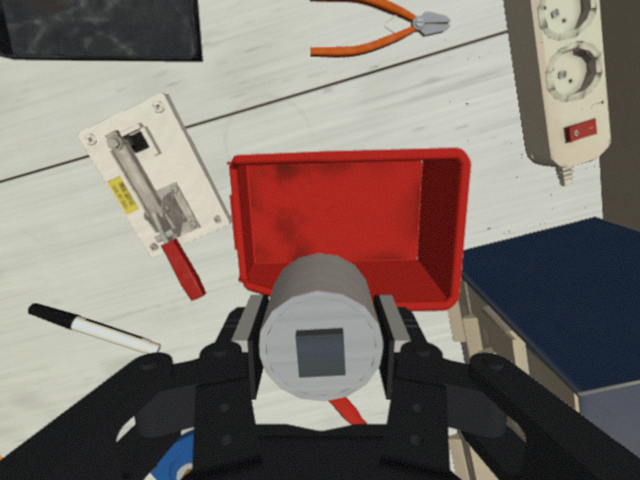

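The socket is held over the red bin, whose rim runs from about (235,158) to (460,305), and there is plenty of clearance. I'll lower and release.

```bash
python3 -m inch '[[[-0.8,0.7,1,0],[-0.8,0.7,4,0],[-0.8,0.7,8,0],[-0.8,0.7,12,0],[-0.8,0.7,15,0],[-0.8,0.7,17.5,0],[-0.8,0.7,19,0],[-0.8,0.7,19.7,0]]]'; python3 -m inch '[[[0,0,0.2,0],[0,0,0.2,0],[0,0,0.2,0],[0,0,0.2,0]]]';  python3 -m inch '[[[0,0,0,0],[0,0,0,0],[0,0,0,0],[0,0,0,0],[0,0,0,0],[0,0,0,0]]]' 8; python3 -m inch '[[[0,0,-1,0],[0,0,-3,0],[0,0,-6,0],[0,0,-10,0],[0,0,-14,0],[0,0,-18,0],[0,0,-20,0],[0,0,-21,0]]]'
```

```text
clock: 7.33
eef_pos: [674.2, 12.1, 22.3]
tool_rot: [-3.138, 0.001, 1.565]
force: [-0.1, 0.3, -1.3]
width: 42.8
gripper_force: 61.3
clock: 7.67
eef_pos: [677.3, 12.0, 25.2]
tool_rot: [3.138, -0.0, 1.565]
force: [-0.5, -0.2, -1.5]
width: 42.7
gripper_force: 61.3
clock: 8.17
eef_pos: [676.0, 11.9, 23.4]
tool_rot: [3.141, -0.0, 1.565]
force: [0.1, 1.1, 0.1]
width: 79.6
gripper_force: 0.0
clock: 8.83
eef_pos: [677.8, 12.4, 238.6]
tool_rot: [3.134, -0.001, 1.565]
force: [0.3, -0.0, 0.3]
width: 80.2
gripper_force: 0.0
```

```bash
python3 - <<'E'
from h import *
im=cv2.imread("pics/w2.png"); w3=cv2.imread("pics/w3.png")
a=cv2.resize(im[95:155,315:375],(390,390),interpolation=2); b=cv2.resize(im[180:240,375:435],(390,390),interpolation=2)
cv2.imwrite("pics/z2.png",cv2.convertScaleAbs(np.hstack([a,b]),alpha=1.3,beta=10))
E
```

```text
(no output)
```

View pics/z2.png

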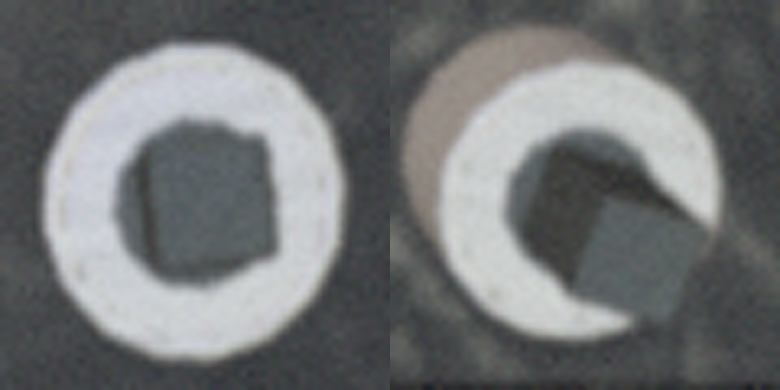

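In the crop, the left adapter's top face has corners (150,138), (268,136), (278,255), (155,268). The right one has (605,196), (710,228), (665,322), (574,285).

```bash
python3 - <<'E'
from h import *
import pickle
p=pickle.load(open("w2.pkl","rb"))
for q,o in (([(150,138),(268,136),(278,255),(155,268)],(315,95)),([(215,196),(320,228),(275,322),(184,285)],(375,180))):
    W=pix2w("wrist",np.array(q)/6.5+np.array(o)-0.4,82,p)[:,:2]; e=np.diff(np.vstack([W,W[:1]]),axis=0)
    an=np.degrees(np.arctan2(e[:,1],e[:,0]))%90; print(W.mean(0).round(1),np.hypot(*e.T).round(1),an.round(1))
s=sensors.read_state(); print(s["eef_pos"],s["tool_rot"],s["qpos"].round(2)); print(to_tool([524.8,271,245])[0])
E
```

```text
[525.2 271. ] [15.2 14.8 16.1 16.1] [0.5 6.3 5.4 2.7]
[443.6 210.5] [15.5 14.5 14.2 13.1] [72.7 68.5 67.4 74.3]
[677.83564871  12.36390844 238.58364253] [ 3.13408854e+00 -6.68194553e-04  1.56471936e+00] [ 0.17  0.69 -0.42  1.42  0.29  1.09 -0.3 ]
[ 25.77 -15.46  -0.74]
```

```bash
python3 -m inch '[[[1,-0.6,0,4],[3,-1.8,0,10],[6,-3.6,0,17],[9,-5.4,0,24],[12,-7.2,0,31],[15,-9,0,38],[18,-10.8,0,45],[21,-12.6,0,52]]]' 6; python3 - <<'E'
from h import *
print(to_tool([524.8,271,245])[0],sensors.read_state()["tool_rot"])
E
```

```text
clock: 9.5
eef_pos: [549.4, 223.5, 232.4]
tool_rot: [-3.141, 0.002, 0.651]
force: [-0.1, 1.6, 0.2]
width: 59.8
gripper_force: 0.0
[ 0.92 -5.27 -1.26] [-3.14109847e+00  2.00447823e-03  6.50893403e-01]
```

```bash
python3 -m inch '[[[0.3,-2,0,7],[0.6,-3.5,0,14],[0.7,-4.6,0,21],[0.7,-4.6,0,28],[0.7,-4.6,0,33],[0.7,-4.6,0,33],[0.7,-4.6,0,33],[0.7,-4.6,0,33]]]';  python3 - <<'E'
from h import *
s=sensors.read_state()
print(to_tool([524.8,271,46])[0],s["tool_rot"],s["eef_pos"])
E
```

```text
clock: 10.17
eef_pos: [528.3, 263.0, 232.8]
tool_rot: [3.141, 0.001, 0.083]
force: [0.3, -0.0, 0.1]
width: 60.2
gripper_force: 0.0
[-0.26 -0.83 18.68] [3.14111799e+00 1.02889597e-03 8.33246714e-02] [528.27658852 263.00236828 232.79566659]
```

```bash
python3 -m inch '[[[-0.26,-0.83,1,0],[-0.26,-0.83,4,0],[-0.26,-0.83,8,0],[-0.26,-0.83,11,0],[-0.26,-0.83,12.5,0],[-0.26,-0.83,13,0],[-0.26,-0.83,13,0],[-0.26,-0.83,13,0]]]';  python3 - <<'E'
from h import *
s=sensors.read_state()
print(to_tool([524.8,271,46])[0],s["tool_rot"],s["eef_pos"])
E
```

```text
clock: 10.83
eef_pos: [525.7, 271.9, 103.6]
tool_rot: [-3.141, -0.001, 0.082]
force: [1.3, 0.6, 0.2]
width: 59.9
gripper_force: 0.0
[-0.1   0.08  5.76] [-3.14093714e+00 -6.57919549e-04  8.16016473e-02] [525.69845663 271.85891267 103.60909103]
```

```bash
python3 -m inch '[[[-0.1,0.08,1,0],[-0.1,0.08,3,0],[-0.1,0.08,5,0],[-0.1,0.08,5.76,0],[-0.1,0.08,5.76,0],[-0.1,0.08,5.76,0]]]';python3 -m inch '[[[0,0,0,0],[0,0,0,0],[0,0,0,0],[0,0,0,0],[0,0,0,0],[0,0,0,0],[0,0,0,0],[0,0,0,0]]]' 1;python3 -m inch '[[[0,0,-0.5,0],[0,0,-2,0],[0,0,-4,0],[0,0,-7,0],[0,0,-10,0],[0,0,-13,0],[0,0,-14,0],[0,0,-14,0]]]'; python3 - <<'E'
from h import *
s=sensors.read_state()
print(to_tool([518.5,-298.5,180])[0],s["tool_rot"],s["eef_pos"],s["force"])
E
```

```text
clock: 11.33
eef_pos: [524.7, 270.7, 46.1]
tool_rot: [-3.141, -0.001, 0.081]
force: [0.4, 0.6, -0.2]
width: 59.6
gripper_force: 0.0
clock: 12.0
eef_pos: [525.0, 270.8, 46.6]
tool_rot: [-3.141, -0.001, 0.081]
force: [-0.2, -0.2, 6.8]
width: 15.5
gripper_force: 58.6
clock: 12.67
eef_pos: [526.0, 271.3, 188.4]
tool_rot: [-3.139, -0.005, 0.081]
force: [0.4, 0.5, -2.3]
width: 15.3
gripper_force: 58.4
[-5.37 56.73  0.68] [-3.13926124 -0.00517226  0.08111326] [525.9815449  271.30511598 188.41092345] [ 0.38016719  0.53165549 -2.34598893]
```

```bash
python3 -m inch '[[[-0.1,1,-1,1],[-0.3,3.5,-2,3],[-0.7,7,-3,5],[-1,11,-3,6.6],[-1.4,15,-3,6.6],[-1.8,19,-3,6.6],[-2.2,23,-3,6.6],[-2.6,27,-3,6.6]]]'; python3 -m inch '[[[-0.3,4,0,0],[-0.6,8,0,0],[-0.8,12,0,0],[-1,16,0,0],[-1.2,20,0,0],[-1.3,24,0,0],[-1.4,26,0,0],[-1.4,26,0,0]]]'; python3 - <<'E'
from h import *
s=sensors.read_state()
print(to_tool([518.5,-298.5,130])[0],s["tool_rot"],s["eef_pos"],s["force"])
E
```

```text
clock: 13.33
eef_pos: [518.2, -3.5, 214.1]
tool_rot: [3.141, 0.004, -0.035]
force: [0.7, -0.2, -0.8]
width: 15.3
gripper_force: 58.7
clock: 14.0
eef_pos: [493.7, -267.5, 213.9]
tool_rot: [3.138, 0.004, -0.045]
force: [-0.5, -1.0, -2.1]
width: 14.9
gripper_force: 58.7
[2.65 2.96 8.38] [ 3.13840561  0.00423809 -0.04463244] [ 493.73483003 -267.47659293  213.85068254] [-0.51181629 -1.00750218 -2.13626222]
```

```bash
python3 -m inch '[[[0.8,1,1,0],[1.8,2,3,0],[2.65,2.9,6,0],[2.65,2.96,8,0],[2.65,2.96,8.4,0],[2.65,2.96,8.4,0],[2.65,2.96,8.4,0],[2.65,2.96,8.4,0]]]'; python3 - <<'E'
from h import *
import pickle
s=sensors.read_state(); p=camera_params("wrist"); im=get_image("wrist"); cv2.imwrite("pics/w4.png",im);pickle.dump((p,s["eef_pos"]),open("w4.pkl","wb"))
print(to_tool([518.5,-298.5,100])[0],s["tool_rot"],s["eef_pos"],s["force"])
E
```

```text
clock: 14.67
eef_pos: [523.6, -290.4, 132.8]
tool_rot: [3.141, -0.001, -0.034]
force: [0.0, 0.0, -0.4]
width: 15.4
gripper_force: 58.8
[-0.5   0.8   3.31] [ 3.14113078e+00 -1.47718682e-03 -3.36197024e-02] [ 523.56582206 -290.42121739  132.81021824] [ 0.00589085  0.00164688 -0.42604159]
```

View pics/w4.png

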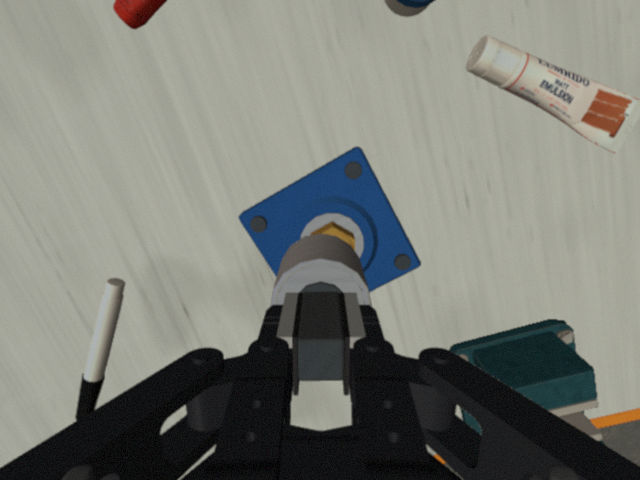

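The wrist view shows the socket gripped upright just short of the nut, with the nut at (338,235) and the silhouette's front edge at about row 237. I'll check the socket axis against the tool.

```bash
python3 - <<'E'
from h import *
import pickle
p,e=pickle.load(open("w4.pkl","rb")); im=cv2.imread("pics/w4.png")
t=np.linspace(0,2*np.pi,721)
for dx in (-2,0,2):
  for z,n in ((e[2]-44.5,"mouth"),(e[2]-4.5,"top")):
    C=np.c_[e[0]+dx+22*np.cos(t),e[1]+22*np.sin(t),0*t+z]; q=w2pix("wrist",C,p); print(dx,n,"top row",q[:,1].min().round(1),"cols",q[:,0].min().round(1),q[:,0].max().round(1))
g=cv2.cvtColor(im,cv2.COLOR_BGR2GRAY); print(im[226:276,318].tolist()); print(g[285,262:285],g[285,358:380])
E
```

```text
-2 mouth top row 236.3 cols 278.6 360.8
-2 top top row 262.8 cols 268.7 370.3
0 mouth top row 232.6 cols 278.3 360.8
0 top top row 258.2 cols 268.4 370.3
2 mouth top row 228.8 cols 278.1 360.8
2 top top row 253.7 cols 268.0 370.4
[[135, 135, 133], [130, 132, 132], [103, 113, 121], [64, 87, 109], [34, 75, 103], [29, 74, 101], [38, 78, 102], [55, 78, 101], [69, 80, 92], [76, 82, 86], [77, 83, 87], [77, 82, 87], [77, 80, 84], [76, 81, 85], [73, 77, 84], [78, 82, 88], [75, 77, 81], [76, 80, 85], [76, 80, 85], [76, 81, 83], [75, 81, 85], [71, 75, 82], [74, 78, 84], [75, 81, 87], [76, 82, 85], [73, 77, 84], [75, 79, 83], [75, 79, 84], [76, 78, 82], [74, 79, 83], [71, 78, 83], [74, 80, 85], [91, 93, 96], [120, 117, 119], [141, 135, 132], [138, 135, 131], [131, 132, 129], [127, 129, 129], [127, 131, 129], [127, 128, 126], [132, 129, 127], [130, 129, 128], [128, 131, 129], [133, 133, 130], [129, 130, 128], [132, 132, 129], [133, 135, 133], [131, 133, 130], [132, 130, 128], [130, 132, 129]]
[156 153 151 151 153 153 155 157 155 155 152 140 114 108 124 130 131 132
 132 131 128 129 132] [130 121 127 132 132 129 127 112  88  59  64  66  64  63  62  64  63  64
  61  62  60  63]
```

```bash
python3 -m inch '[[[-0.2,0.4,0.5,0],[-0.49,0.8,2,0],[-0.49,0.8,3.2,0],[-0.49,0.8,4,0],[-0.49,0.8,4,0],[-0.49,0.8,4,0],[-0.49,0.8,4,0],[-0.49,0.8,4,0]]]'; python3 - <<'E'
from h import *
s=sensors.read_state(); print(to_tool([518.7,-298.5,64.5])[0],s["tool_rot"],s["eef_pos"],s["force"])
E
```

```text
clock: 15.38
eef_pos: [518.5, -298.5, 92.2]
tool_rot: [3.141, -0.001, -0.034]
force: [-0.3, -1.2, 0.4]
width: 15.5
gripper_force: 58.8
[0.02 0.   2.77] [ 3.14119920e+00 -1.18070693e-03 -3.37026956e-02] [ 518.49993086 -298.46044621   92.23667934] [-0.25714806 -1.21346797  0.37743652]
```

```bash
python3 -m inch '[[[0,0,0.3,0],[0,0,0.6,0],[0,0,0.9,0],[0,0,0.9,0],[0,0,0.9,0]]]'; python3 -m inch '[[[0,0,0.15,0],[0,0,0.3,0],[0,0,0.3,0]]]';python3 -m inch '[[[0,0,0.1,0],[0,0,0.2,0],[0,0,0.2,0]]]'
```

```text
clock: 15.8
eef_pos: [517.6, -298.3, 82.3]
tool_rot: [-3.141, 0.001, -0.034]
force: [-0.5, 0.2, -0.7]
width: 14.8
gripper_force: 58.8
clock: 16.05
eef_pos: [517.7, -298.3, 79.4]
tool_rot: [-3.141, 0.0, -0.034]
force: [0.7, 0.5, -1.2]
width: 15.3
gripper_force: 58.8
clock: 16.3
eef_pos: [517.8, -298.3, 77.5]
tool_rot: [-3.141, 0.0, -0.034]
force: [-0.0, 0.6, -1.6]
width: 15.4
gripper_force: 58.8
```

```bash
python3 -m inch '[[[0.08,0,0.1,0],[0.08,0,0.2,0],[0.08,0,0.2,0]]]'; python3 -m inch '[[[0,0,0.1,0],[0,0,0.2,0],[0,0,0.2,0]]]'
```

```text
clock: 16.55
eef_pos: [518.2, -298.2, 75.8]
tool_rot: [-3.141, 0.001, -0.034]
force: [-0.9, 1.2, 3.9]
width: 15.1
gripper_force: 59.6
clock: 16.8
eef_pos: [518.4, -298.2, 74.8]
tool_rot: [-3.141, 0.0, -0.034]
force: [-3.5, 1.9, 10.0]
width: 14.8
gripper_force: 60.6
```

Contact at about 10 N with the mouth near z=31, so it stopped on top. The adapter symmetry leaves the hex ambiguous by 30°, so I'll lift a little, turn 30° and retry.

```bash
python3 -m inch '[[[0,0,-0.5,0],[0,0,-1,0],[0,0,-1,-7],[0,0,-1,-14],[0,0,-1,-21],[0,0,-1,-28],[0,0,-1,-30],[0,0,-1,-30]]]';python3 - <<'E'
from h import *
s=sensors.read_state(); print(to_tool([518.7,-298.5,77])[0],s["tool_rot"],s["eef_pos"],s["force"])
E
```

```text
clock: 17.47
eef_pos: [519.0, -298.8, 83.8]
tool_rot: [3.141, -0.001, 0.488]
force: [0.4, 0.1, -2.4]
width: 15.2
gripper_force: 59.8
[-0.01 -0.04  0.68] [ 3.14105179e+00 -8.71203075e-04  4.88139799e-01] [ 518.97347605 -298.83600677   83.82521616] [ 0.44174491  0.07583859 -2.39408327]
```

```bash
python3 -m inch '[[[0,0,0.3,0],[0,0,0.6,0],[0,0,0.6,0]]]'; python3 -m inch '[[[0,0,0.1,0],[0,0,0.2,0],[0,0,0.2,0]]]';python3 -m inch '[[[0,0,0.1,0],[0,0,0.2,0],[0,0,0.2,0]]]'
```

```text
clock: 17.72
eef_pos: [518.3, -298.2, 76.9]
tool_rot: [-3.141, 0.001, 0.488]
force: [0.1, 1.7, -2.7]
width: 15.1
gripper_force: 59.8
clock: 17.97
eef_pos: [518.7, -298.3, 75.4]
tool_rot: [-3.141, 0.0, 0.489]
force: [-0.2, 0.1, -1.7]
width: 15.5
gripper_force: 59.8
clock: 18.22
eef_pos: [518.6, -298.4, 73.5]
tool_rot: [-3.141, 0.0, 0.49]
force: [0.2, -0.9, -2.7]
width: 15.3
gripper_force: 59.8
```

```bash
python3 -m inch '[[[0,0,0.1,0],[0,0,0.2,0],[0,0,0.2,0]]]';python3 -m inch '[[[0,0,0.1,0],[0,0,0.2,0],[0,0,0.2,0]]]'
```

```text
clock: 18.47
eef_pos: [518.6, -298.4, 71.5]
tool_rot: [-3.141, 0.0, 0.49]
force: [0.5, 0.3, -2.3]
width: 15.2
gripper_force: 59.8
clock: 18.72
eef_pos: [518.6, -298.4, 69.5]
tool_rot: [-3.141, 0.0, 0.49]
force: [-0.0, 0.3, -1.1]
width: 15.5
gripper_force: 59.8
```

The mouth is now about 5 mm above the washer with no contact force, and a too-small socket stops at 12 mm or more. So this is the fitting one, and I'll seat it gently.

```bash
python3 -m inch '[[[0,0,0.1,0],[0,0,0.2,0],[0,0,0.2,0]]]';python3 -m inch '[[[0,0,0.1,0],[0,0,0.2,0],[0,0,0.2,0]]]';python3 -m inch '[[[0,0,0.1,0],[0,0,0.15,0],[0,0,0.15,0]]]'
```

```text
clock: 18.97
eef_pos: [518.6, -298.4, 67.5]
tool_rot: [-3.141, 0.0, 0.49]
force: [0.4, -0.2, -1.0]
width: 15.0
gripper_force: 59.8
clock: 19.22
eef_pos: [518.6, -298.4, 65.5]
tool_rot: [-3.141, 0.0, 0.49]
force: [-0.2, 0.8, -1.2]
width: 15.6
gripper_force: 59.8
clock: 19.47
eef_pos: [518.8, -298.5, 64.6]
tool_rot: [3.141, -0.0, 0.49]
force: [-1.5, 0.2, 3.0]
width: 15.4
gripper_force: 60.6
```

```bash
python3 -m inch '[[[0,0,0.06,0],[0,0,0.06,0],[0,0,0.06,0],[0,0,0.06,0],[0,0,0.06,0],[0,0,0.06,0]]]'; python3 - <<'E'
from h import *
cv2.imwrite("pics/s5.png",get_image("scene")); s=sensors.read_state();print(s["force"],s["eef_pos"],s["gripper_force"])
E
```

```text
clock: 19.97
eef_pos: [518.8, -298.5, 64.6]
tool_rot: [3.141, -0.0, 0.49]
force: [-1.8, 0.9, 7.8]
width: 15.2
gripper_force: 61.3
[-1.88155664  0.77676017  7.65615088] [ 518.7552893  -298.5418665    64.57941654] 61.316285133361816
```

View pics/s5.png

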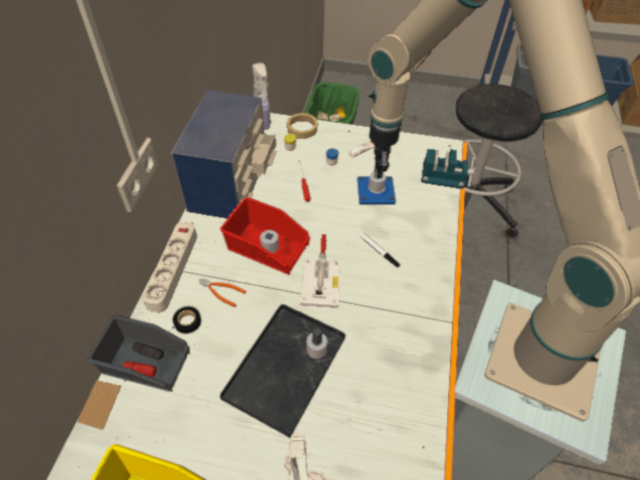

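The scene view shows the broken socket in the bin at (270,240), the other whole socket upright in the tray at (317,345), and the fitting one seated and gripped at (377,185). The bystanders have not moved, so I'm handing in.

```bash
python3 -c "from cell import order; print(order.finish_job())"
```

```text
the job is handed in; nothing more can be done
None
```

The job is handed in: the broken socket is in the red bin, and the first whole socket I tried fits and is seated fully on the nut, still gripped, with about 10 N the most the wrist read on the nut; I did not try the other one, which was never touched and still stands upright in the tray, because this fit already showed it must be the small one.

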